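# Clamp a bottle in the cam-lever bottle clamp and hold the lever at the top of the cam

## Task

The cap of the white bottle with the blue cap is to be torque-tested: stand that bottle upright on the small raised pedestal of the bottle clamp, between its two jaws, and let go of it. Then swing the cam lever by its black handle to the cam's highest point, where the lever lies over the red index mark and points straight away from the bottle, so that the bottle is pressed hardest and the lever stops neither short of that point nor past it. The lever springs back, so finish while still holding it there, and leave the red-capped and black-capped bottles, the timer and the marker alone.

Things in the scene. Friction and masses are not known exactly. Their poses are not given: they have to be found in the camera images.
- bottle_blue: the bottle to clamp: off-white round plastic bottle with a blue cap that does not turn here, 112 tall, 100 to 190 g. Body 60 in diameter up to about 75, then a rounded shoulder; cap 42 in diameter, from 101 to 112. Origin at the centre of its underside, z up. Starts upright on the worktop; grip it by the cap or round the upper body.
- bottle_red: bystander: off-white bottle with a red cap, 58 in diameter, 118 tall; origin at the centre of its underside. The three bottles swap places from start to start.
- bottle_black: bystander: brown bottle with a black cap, 54 in diameter, 105 tall; origin at the centre of its underside.
- timer: bystander: white bench timer, 62x66x18, lying flat; origin at the centre of its underside.
- marker: bystander: black and white felt marker, 136 long along its y, 18 high; origin at the centre of its underside.
- clamp: the bottle clamp, fixed to the worktop, its place and yaw differ: blue base plate 132 (x) by 215 (y, from -90 to 125), top 16 up. Origin on the worktop under the pedestal's axis, z up; +y runs from the pedestal to the moving jaw and the cam. At -y stands the fixed aluminium V jaw lined with black rubber, which centres the bottle along x; at +y the moving jaw on two steel guide rods.
- pedestal (a point): centre of the top of the round rubber-topped pedestal, 44 in diameter, 44 above the worktop, on which the bottle is to stand.
- pivot (a point): point on the lever's vertical turning axis, at the height of handle (104 above the worktop); 92 from the pedestal along the clamp's +y.
- handle (a point): middle of the upright black handle at the lever's end, 104 above the worktop, 85 from the turning axis. A round vertical grip 19 in diameter, 81 to 127 above the worktop, fixed to the lever, whose flat steel arm lies below it (top at 81). Grip it from above with any yaw (it turns round in the fingers) or push it.
- peak (a point): where point handle is when the cam is at its highest point: straight beyond the turning axis as seen from the pedestal, above the red index mark, 177 from the pedestal's axis.
- lever (a joint): lever angle, rad. 0 = at rest, jaws open, lever along the clamp's -x; it grows clockwise seen from above; 1.571 = the cam's highest point (jaw 16 nearer the V, lever along the clamp's +y); beyond that the jaw backs off, stop at 2.1. A spring (0.16 N m at 0, 0.29 at 1.571) returns it to 0 when let go. The pad starts to press the bottle at about 0.9, with about 20 N at 1.571.
- pad: black rubber pad of the moving jaw, sprung; its origin is the clamp's origin, moved with the jaw. Rubber faces of both jaws stand 56 to 84 above the worktop, their flared lips up to 96. At rest the jaws leave 6 free on either side (along the clamp's y) of a bottle centred on the pedestal, nothing is in the way along x above 48. The closing jaw pushes the bottle about 7 into the V.
Things that resemble listed ones, but are neither listed nor needed, are in the scene too. Leave any pink look-alike of the bottle_blue alone.

How it is judged (in metres and radians):
On the way, in this order (a step that is already met when the one before it is completed fails the run):
1. the blue-capped bottle stands upright on the pedestal, let go, with the lever still at rest (horizontal distance between bottle_blue and pedestal below 0.018 m and z of bottle_blue in the frame of pedestal between -0.004 and 0.004 m and angle between bottle_blue's own z axis and vertical below 0.08 rad and contact force between each of the arm, the fingers and bottle_blue below 0.1 N and value of joint lever below 0.3 rad), for 0.2 s.
2. the lever is at the cam's highest point and the jaws press the bottle (value of joint lever between 1.41 and 1.73 rad and contact force between pad and bottle_blue above 10 N), for 0.3 s.
At the end, for the whole second after the job is handed in: The lever rests within 0.16 rad (9 degrees) of the cam's highest point with the fingers still on it (over 1 N), the bottle stands upright (within 0.08 rad) on the pedestal, its axis within 18 mm of the pedestal's, pressed by the moving jaw with over 10 N and not touched by the robot (all of step 2 and velocity of joint lever between -0.1 and 0.1 rad/s and contact force between the fingers and lever above 1 N and horizontal distance between bottle_blue and pedestal below 0.018 m and z of bottle_blue in the frame of pedestal between -0.004 and 0.006 m and angle between bottle_blue's own z axis and vertical below 0.08 rad and contact force between each of the arm, the fingers and bottle_blue below 0.1 N); the arm keeps its last pose, push and grip.
It fails at once if the red-capped or black-capped bottle, the timer or the marker is moved by more than 30 mm (distance of any of bottle_red, bottle_black, timer, marker from where it was at the start of the episode above 0.03 m).
It fails at once if the blue-capped bottle is tipped over (angle between bottle_blue's own z axis and vertical above 0.7 rad).
It also fails if it takes over 51 s, if anything falls off the work surface, if the arm or the gripper's body presses on something with over 40 N, if the wrist force passes 120 N, or if a joint passes its speed limit or range.

## Robot

A 6-joint arm with a two-finger parallel gripper is mounted at the origin on a cart in front of the work surface, level with it; the furniture and walls round the work are solid. World frame = base frame: x ahead of the robot, y to its left, z up, the work surface at z = 0. Lengths are in mm, angles in rad, forces in N, time in s.
With the tool pointing down it reaches from about 375 to 750 mm from the base axis. Payload 9 kg.
Tool frame: the origin (TCP) lies between the finger pads; the fingertips stand 8 mm ahead of it and the grasp point (between the pads) lies 11 mm behind it; z points along the fingers, y is the line along which they close (so a half turn about z gives the same grasp; the last joint's range is limited). The gripper opens to 85 mm and grips with 20 to 120 N. Pads are 22 mm wide; open, the fingers measure 114 mm over their backs; the gripper's body (76 mm by 85 mm) begins 54 mm behind the grasp point. The pads swing forward as they close: fully open they stand 13 mm farther back than shut.
Start: joints at [-1.551, 0.104, 0.097, 1.564, 0, 1.353], TCP at [141.347, -583.144, 239.331] pointing down, gripper open.
Joint ranges: [-2.99, 2.99], [-0.84, 1.86], [-1.1, 1.16], [-1.84, 2.11], [-1.51, 1.56], [-3.14, 3.14]. Speed limits (rad/s): [2.22, 2.22, 2.57, 3.14, 3.14, 3.14].

## Interface

Orientations are given as a 3x3 rotation matrix whose columns are the frame's x, y, z axes.
In Python, from station import env, imaging gives the robot as it stands.
- The arm moves only by the tool drive_tool, never from a script. Its argument "moves" is one flat list of numbers, 4 for each row, row after row: the shift along the tool's x, y, z in mm, then the turn about the tool's z in rad. A call has exactly 10 rows; each row shifts and turns the commanded pose from where the row before left it, along the tool's axes as they then stand; what a row does not reach is not made up. A row lasts 1/8 s, in which the tool goes at most 62.5 mm and 10.7 degrees, less where a joint would pass 70% of its speed; a pose out of reach is approached as far as the arm can. A call with a gripper value outside its range is refused whole. "gripper" is the closure, from -1 (fully open) to 1 (shut), set as the call begins (left out, the last holds). The fingers move at their own pace and stop on an object; "newtons" is the grip in N (left out, the last holds). Time passes only in rows, so rows that do not move let the fingers close, or fill a call up. It gives the time, the measured TCP pose, the force, the opening and the grip force at its end, in the units of the state.
- env.get_obs(): the state, without advancing time (a new reading comes with each control period).
- imaging.grab_frame(name): name is "side" or "top" or "wrist"; returns the picture (400x640x3 uint8, blue, green, red); there is no depth.
- imaging.calibration(name): a dict with "K" (3x3 intrinsics, pixels), "rvec" (rotation vector, rad) and "tvec" (3), from world to camera coordinates, as OpenCV has them; the wrist camera has in their place "T_tool_cam" (4x4, takes a point from camera to tool coordinates, whose origin is the TCP and whose axes are the flange's). Camera axes: x right, y down, z forward; pixel columns grow to the right and rows downward; lengths in mm; the calibration is good to about 2 mm. A picture is of the moment at which its call begins: read the wrist's pose just before it. calibration takes no time and is no camera call.
- env.hand_in(): hands the job in; it is judged then, once.
Trained networks look in the newest picture that a camera, given by its name, has taken for a name from the list of things; names that differ only in an ending like _2 or _b are one class to them, and where a whole thing is asked for, a point or a joint stands for the part that bears it (a point fixed in the world has none). Each returns a list of dicts, best first, with "score" (0 to 1); they miss things now and then, are a little off and sometimes report something else, mostly with a low value. They report only what shows in the picture. A call takes as long as a camera call. They do not tell look-alikes from the thing itself.
- imaging.regions_of(thing, camera): "mask" (400x640 bool, what is visible of it) and "rect" ([left, top, right, bottom] as shares, 0 to 1, of the picture: columns of its width, rows of its height, round what is visible of it).
- imaging.landmark_of(thing, camera): "position" ([column, row] as shares, 0 to 1, of the picture: columns of its width, rows of its height: a listed point, or the origin of a listed thing).
The state is a dict: "time_s": time; "joint_positions": joint angles; "dq": joint speeds; "effort": joint torques, N m; "position": TCP position; "ee_rot": TCP orientation; "contact_force": force on the tool from outside, world axes, zero at the start; "wrist_torque": the same for the moment, N m; "gripper_width": finger opening in mm; "finger_force": force on a finger pad.
Only numpy, scipy, OpenCV 4.12 (cv2) and the standard library are available. Lean on these libraries where they do the work, as an engineer would, in place of code of your own. Each camera call takes 0.05 s, during which the arm holds its last target. There are 200 camera calls.

## Working session

There is one attempt and no reset: what is moved stays moved. The work goes in short steps, Python scripts to look and compute and a tool call to move; the robot and the scene stay as the last step left them, time stands still between calls to the robot, and variables do not carry over. Pictures are saved under pics/ and viewed, at most 10 in all, crops included, and the job is handed in when it is done.

Besides the shell and the picture viewer there is one more tool, called after "Emit:" as name(argument=value, ...), one argument or row to a line, values as JSON. drive_tool: Moves the arm, as the interface text tells. Its arguments: {"type":"object","properties":{"moves":{"type":"array"},"gripper":{"type":"number"},"newtons":{"type":"number"}},"required":["moves"]}

```bash
mkdir -p pics; ls
cat > h.py <<'E'
import numpy as np, cv2
from station import env, imaging
def cam(name,obs=None):
    c=imaging.calibration(name); K=np.array(c["K"],float)
    if "rvec" in c:
        R=cv2.Rodrigues(np.array(c["rvec"],float))[0]; t=np.array(c["tvec"],float).reshape(3)
    else:
        T=np.array(c["T_tool_cam"],float); W=np.eye(4); W[:3,:3]=obs["ee_rot"]; W[:3,3]=obs["position"]
        M=np.linalg.inv(W@T); R=M[:3,:3]; t=M[:3,3]
    return K,R,t
def ray(C,px):
    K,R,t=C; d=R.T@np.linalg.inv(K)@np.array([px[0],px[1],1.]); return -R.T@t,d/np.linalg.norm(d)
def at_z(C,px,z):
    o,d=ray(C,px); return o+d*(z-o[2])/d[2]
def tri(rays):
    A=sum(np.eye(3)-np.outer(d,d) for o,d in rays); b=sum((np.eye(3)-np.outer(d,d))@o for o,d in rays)
    p=np.linalg.solve(A,b); return p,[round(float(np.linalg.norm(np.cross(d,p-o))),1) for o,d in rays]
def proj(C,P):
    K,R,t=C; q=K@(R@np.array(P,float)+t); return q[:2]/q[2]
S=np.array([640,400])
E
cat > a.py <<'E'
from h import *
np.set_printoptions(precision=1,suppress=True)
o=env.get_obs(); print(o["time_s"],o["position"],np.array(o["ee_rot"]))
for n in ["side","top"]:
    cv2.imwrite(f"pics/{n}0.png",imaging.grab_frame(n)); C=cam(n); print(n,"at",-C[1].T@C[2])
    for th in ["bottle_blue","bottle_red","bottle_black","pedestal","pivot","handle","peak","clamp"]:
        print(n,th,[(round(r["score"],2),np.round(np.array(r["position"])*S,1)) for r in imaging.landmark_of(th,n)[:4]])
E
python3 a.py
```

```text
pics
0.0 [ 141.3 -582.8  238.5] [[ 1.   0.2 -0. ]
 [ 0.2 -1.   0. ]
 [ 0.  -0.  -1. ]]
side at [ 499.3 -865.7  591.1]
side bottle_blue [(0.8, array([335.5, 263.5])), (0.79, array([273.2, 320.9])), (0.71, array([240.5, 291.3])), (0.68, array([414.3, 290.2]))]
side bottle_red [(0.63, array([287., 274.])), (0.33, array([295.9, 168.1]))]
side bottle_black [(0.9, array([363.6, 289.3]))]
side pedestal [(0.74, array([325.7, 204.7]))]
side pivot [(0.67, array([330.5, 163.1]))]
side handle []
side peak [(0.32, array([281.9, 175.4]))]
side clamp [(0.58, array([329.6, 216.6]))]
top at [ 450.2   87.6 1123.6]
top bottle_blue [(0.92, array([449.7, 238.8])), (0.74, array([412.1, 130.5])), (0.7, array([377.1, 194.7])), (0.6, array([409.4, 272.8]))]
top bottle_red [(0.67, array([386. , 234.7]))]
top bottle_black [(0.91, array([409.8, 175.8]))]
top pedestal [(0.7, array([288.6, 198.8])), (0.36, array([244.5, 283. ]))]
top pivot [(0.83, array([249.8, 195.7]))]
top handle [(0.61, array([244.7, 233. ]))]
top peak []
top clamp [(0.62, array([295. , 202.6]))]
```

View pics/side0.png

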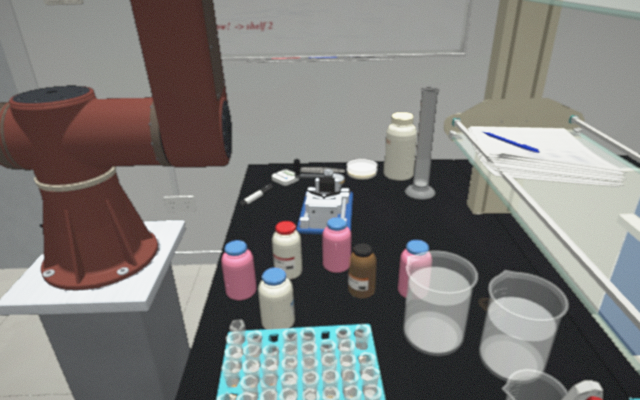

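View pics/top0.png

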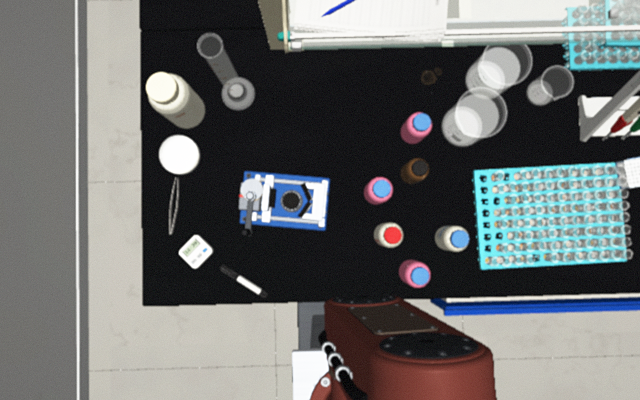

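Candidates (side px): the pink, blue-capped bottles at (238,270), (336,245) and (415,270) are look-alikes. The white one at (277,300), top px (455,238), is the target. The red cap is at (287,250) and the black cap at (362,270). The clamp is at (327,205) side and (288,200) top, with the lever pointing down the image in the top view.

```bash
cat > b.py <<'E'
from h import *
np.set_printoptions(precision=1,suppress=True)
T=cam("top");Sd=cam("side")
it=cv2.imread("pics/top0.png");is_=cv2.imread("pics/side0.png")
def cap(im,box):
    x0,y0,x1,y1=box; h=cv2.cvtColor(im[y0:y1,x0:x1],cv2.COLOR_BGR2HSV)
    m=cv2.inRange(h,(95,90,60),(125,255,255)); n,l,s,c=cv2.connectedComponentsWithStats(m); i=1+np.argmax(s[1:,4])
    return c[i]+[x0,y0], s[i]
ct,st=cap(it,(435,215,475,260)); cs,ss=cap(is_,(255,262,300,300)); print(ct,st,cs,ss)
print("cap tri",tri([ray(T,ct),ray(Sd,cs)]),"top z112",at_z(T,ct,110))
for n,a,b in [("ped",(288.6,198.8),(325.7,204.7)),("pivot",(249.8,195.7),(330.5,163.1)),("blue",(449.7,238.8),(273.2,320.9))]:
    print(n,tri([ray(T,a),ray(Sd,b)]))
print("ped z44",at_z(T,(288.6,198.8),44),"pivot z104",at_z(T,(249.8,195.7),104),"handle",at_z(T,(244.7,233),104))
for n,p,z in [("red",(392,234),118),("black",(419,169),105),("pinkA",(380,189),112),("pinkB",(417,274),112),("pinkC",(422,121),112),("timer",(196,252),18),("mk1",(222,267),10),("mk2",(265,296),10),("rack",(475,170),50),("rack",(483,268),50)]: print(n,at_z(T,p,z)[:2])
big=np.hstack([cv2.resize(it[150:270,220:400],(540,360),interpolation=cv2.INTER_CUBIC),cv2.resize(is_[255:335,250:305],(248,360),interpolation=cv2.INTER_CUBIC)])
cv2.imwrite("pics/crop.png",big)
E
python3 b.py
```

```text
[459.7 238.6] [ 16  16  19  17 257] [273.2 275.6] [  6   5  25  18 336]
cap tri (array([ 420.1, -232.6,  107.4]), [0.6, 0.6]) top z112 [ 420.8 -231.7  110. ]
ped (array([525. , 158.3,  34.4]), [1.4, 1.4])
pivot (array([535.1, 240.3, 116.4]), [5.2, 5.2])
blue (array([ 415.5, -239.1,    7.8]), [2.5, 2.5])
ped z44 [525.7 157.7  44. ] pivot z104 [530.9 242.1 104. ] handle [446.1 255.4 104. ]
red [435.3 -77.4]
black [ 582.  -146.2]
pinkA [537.8 -54.5]
pinkB [ 343.8 -131.7]
pinkC [ 691.  -155.3]
timer [402.2 390.3]
mk1 [363.1 328.7]
mk2 [289.  223.8]
rack [ 583.2 -293.9]
rack [ 347.4 -303.6]
```

View pics/crop.png

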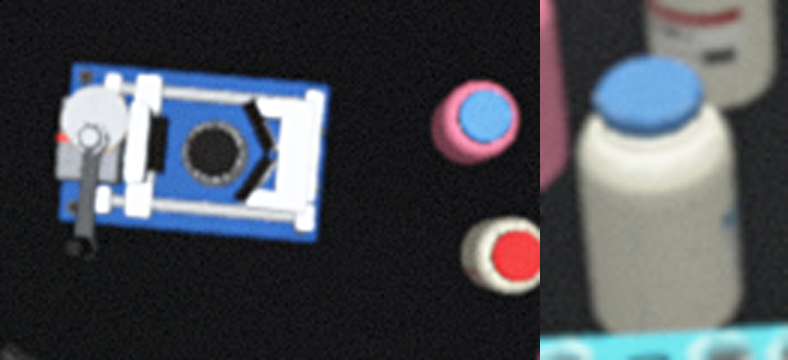

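The close crop confirms it: the target is the white bottle with the blue cap, at about (420,-232). I'll turn the fingers along world x first.

Emit:
drive_tool(
  moves=[0, 0, 0, -0.167, 0, 0, 0, -0.167, 0, 0, 0, -0.167, 0, 0, 0, -0.167, 0, 0, 0, -0.167, 0, 0, 0, -0.167, 0, 0, 0, -0.167, 0, 0, 0, -0.164, 45, 35, 0, 0, 45, 35, 0, 0],
  gripper=-1,
  newtons=30,
)

```text
time_s: 2.15
position: [211.8, -492.1, 239.0]
ee_rot: [[0.001, 1.0, 0.0], [1.0, -0.001, 0.0], [0.0, 0.0, -1.0]]
contact_force: [0.9, 0.0, 0.3]
gripper_width: 85.3
finger_force: 0.0
```

Emit:
drive_tool(
  moves=[43.3, 34.7, 0, 0, 43.3, 34.7, 0, 0, 43.3, 34.7, 0, 0, 43.3, 34.7, 0, 0, 43.3, 34.7, 0, 0, 43.4, 34.7, 0, 0, 0, 0, 20, 0, 0, 0, 20, 0, 0, 0, 0, 0, 0, 0, 0, 0],
)

```text
time_s: 3.4
position: [419.7, -233.5, 200.2]
ee_rot: [[0.0, 1.0, 0.001], [1.0, -0.0, -0.001], [-0.001, 0.001, -1.0]]
contact_force: [-0.3, -0.7, 0.4]
gripper_width: 85.5
finger_force: 0.0
```

```bash
cat > c.py <<'E'
import sys
from h import *
np.set_printoptions(precision=1,suppress=True)
tag=sys.argv[1]; z=float(sys.argv[2]); o=env.get_obs(); im=imaging.grab_frame("wrist"); cv2.imwrite(f"pics/{tag}.png",im)
C=cam("wrist",o); print(o["time_s"],o["position"])
for th in sys.argv[3:]:
    for r in imaging.landmark_of(th,"wrist")[:2]:
        p=np.array(r["position"])*S; print(th,round(r["score"],2),p,at_z(C,p,z))
m=cv2.inRange(cv2.cvtColor(im,cv2.COLOR_BGR2HSV),(95,90,60),(125,255,255)); n,l,s,c=cv2.connectedComponentsWithStats(m)
for i in range(1,n):
    if s[i,4]>300: print("blue",s[i],c[i],at_z(C,c[i],112))
E
python3 c.py w1 0 bottle_blue
```

```text
3.4 [ 419.7 -233.5  200.2]
bottle_blue 0.88 [323.9 177.5] [ 420.6 -233.6    0. ]
bottle_blue 0.87 [245.2  91. ] [ 339.6 -143.1    0. ]
blue [ 177   43   63   64 3147] [207.2  74.7] [ 341.5 -140.3  112. ]
blue [ 300  178   52   55 2225] [325.3 204.9] [ 421.4 -232.   112. ]
```

View pics/w1.png

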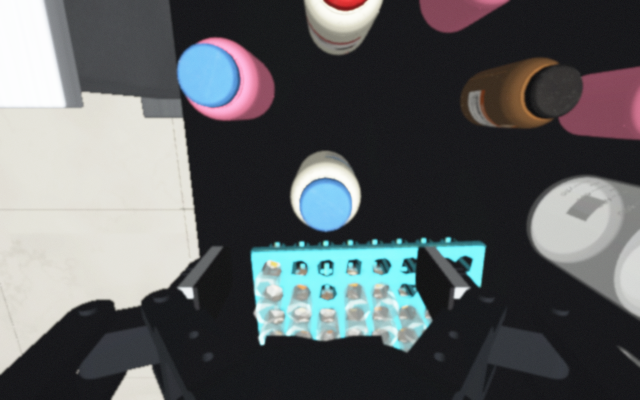

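The wrist view shows the white bottle at (325,180) with its blue cap at (325,205), clear of the rack. I'll descend and grip it.

Emit:
drive_tool(
  moves=[1, 1, 24, 0, 0, 0, 24, 0, 0, 0, 24, 0, 0, 0, 24, 0, 0, 0, 20, 0, 0, 0, 17, 0, 0, 0, 13, 0, 0, 0, 0, 0, 0, 0, 0, 0, 0, 0, 0, 0],
)

```text
time_s: 4.75
position: [421.0, -232.6, 54.1]
ee_rot: [[-0.0, 1.0, 0.001], [1.0, 0.0, -0.001], [-0.001, 0.001, -1.0]]
contact_force: [0.4, -0.5, -0.1]
gripper_width: 85.2
finger_force: 0.0
```

Emit:
drive_tool(
  moves=[0, 0, 0, 0, 0, 0, 0, 0, 0, 0, 0, 0, 0, 0, 0, 0, 0, 0, 0, 0, 0, 0, 0, 0, 0, 0, 0, 0, 0, 0, 0, 0, 0, 0, 0, 0, 0, 0, 0, 0],
  gripper=1,
  newtons=30,
)

```text
time_s: 6.0
position: [420.8, -232.5, 53.8]
ee_rot: [[-0.0, 1.0, 0.001], [1.0, 0.0, -0.001], [-0.001, 0.001, -1.0]]
contact_force: [-0.5, 0.7, 6.2]
gripper_width: 57.7
finger_force: 32.4
```

Emit:
drive_tool(
  moves=[0, 0, -10, 0, 0, 0, -25, 0, 0, 0, -30, 0, 0, 0, -30, 0, 0, 0, -30, 0, 0, 0, -30, 0, 0, 0, -10, 0, 30, 15, 0, 0, 40, 15, 0, 0, 40, 15, 0, 0],
)

```text
time_s: 7.25
position: [465.5, -121.0, 217.3]
ee_rot: [[0.001, 1.0, -0.001], [1.0, -0.001, 0.001], [0.001, -0.001, -1.0]]
contact_force: [0.9, -0.3, -2.3]
gripper_width: 57.4
finger_force: 32.6
```

Emit:
drive_tool(
  moves=[40, 15, 0, 0, 40, 15, 0, 0, 40, 15, 0, 0, 30, 10, 0, 0, 12, 4, 0, 0, 0, 0, 0, 0, 0, 0, 0, 0, 0, 0, 0, 0, 0, 0, 0, 0, 0, 0, 0, 0],
)

```text
time_s: 8.5
position: [524.5, 39.4, 218.4]
ee_rot: [[0.001, 1.0, 0.0], [1.0, -0.001, -0.0], [-0.0, 0.0, -1.0]]
contact_force: [-0.6, -0.6, -1.1]
gripper_width: 58.0
finger_force: 32.6
```

```bash
python3 c.py w2 44 pedestal pivot handle clamp peak
python3 - <<'E'
from h import *
o=env.get_obs(); C=cam("wrist",o); print(np.round(-C[1].T@C[2],1), np.round(C[1][2],2))
E
```

```text
8.5 [524.5  39.4 218.4]
pedestal 0.81 [320.7  64.3] [522.3 151.7  44. ]
pivot 0.26 [323.2 224. ] [524.6  -5.7  44. ]
clamp 0.65 [320.1  69.4] [521.8 147.3  44. ]
blue [ 253    0   20  152 1603] [262.  70.] [480.1 138.  112. ]
blue [ 364    0   34  164 1810] [379.   82.4] [565.7 129.5 112. ]
blue [ 278   12   92  113 4738] [322.3  54.1] [524.  148.6 112. ]
blue [ 256  274  135   72 6852] [323.1 311. ] [524.5 -64.1 112. ]
blue [469 371  34  29 597] [482.2 388.4] [ 679.8 -151.3  112. ]
[524.5 107.3 352.7] [ 0.   -0.26 -0.96]
```

View pics/w2.png

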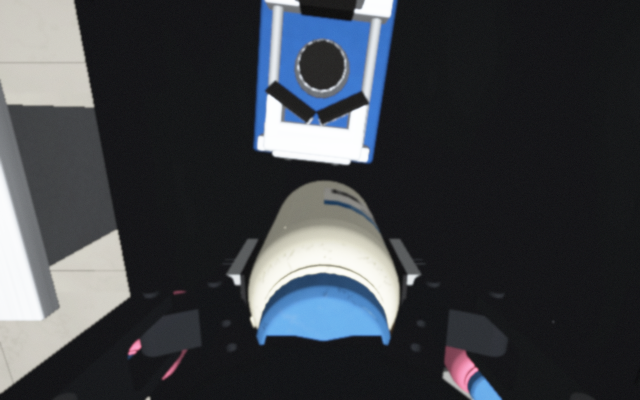

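The wrist view shows the bottle hanging straight between the pads and the pedestal disc at (322,66). The V is nearer and the moving jaw is beyond it.

```bash
cat > d.py <<'E'
from h import *
np.set_printoptions(precision=1,suppress=True)
T=cam("top");Sd=cam("side"); o=env.get_obs(); W=cam("wrist",o)
def disc(im,c,r):
    x0,y0=c[0]-r,c[1]-r; g=im[y0:y0+2*r,x0:x0+2*r].max(2); g=cv2.GaussianBlur(g,(3,3),0)
    n,l,s,cc=cv2.connectedComponentsWithStats((g<75).astype(np.uint8)); k=l[r,r]; return cc[k]+[x0,y0],s[k]
it=cv2.imread("pics/top0.png"); iw=cv2.imread("pics/w2.png")
a,sa=disc(it,(291,200),14); b,sb=disc(iw,(322,66),32); print(a,sa,b,sb)
print("ped",tri([ray(T,a),ray(W,b)]),at_z(T,a,44),at_z(W,b,44))
P=at_z(W,b,44)
# plate edges: blue mask orientation in top
m=cv2.inRange(cv2.cvtColor(it[150:250,230:340],cv2.COLOR_BGR2HSV),(100,120,60),(125,255,255))
n,l,s,c=cv2.connectedComponentsWithStats(m)
pts=np.argwhere(m>0)[:,::-1]+[230,150]
h=cv2.minAreaRect(pts.astype(np.float32)); bx=cv2.boxPoints(h); print("plate",[at_z(T,p,16)[:2] for p in bx])
for p,z in [((250,195.7),104),((250,195.7),90),((246,232),127)]: print(p,z,at_z(T,p,z))
E
python3 d.py
```

```text
[290.5 200.2] [  6   7  16  16 200] [321.4  64.6] [  10    7   43   48 1598]
ped (array([523. , 153.9,  30.3]), [0.2, 0.2]) [522.2 153.2  44. ] [522.9 151.8  44. ]
plate [array([469.7, 285.6]), array([603.9, 271.4]), array([579.3,  54.4]), array([445.2,  69.7])]
(250, 195.7) 104 [530.9 241.7 104. ]
(250, 195.7) 90 [532.  243.8  90. ]
(246, 232) 127 [448.4 248.7 127. ]
```

Emit:
drive_tool(
  moves=[20, 0, 0, 0, 30, -2, 0, 0, 30, 0, 0, 0, 23.3, 0, 0, 0, 10, 0, 0, 0, 0, 0, 0, 0.113, 0, 0, 10, 0, 0, 0, 15, 0, 0, 0, 15, 0, 0, 0, 0, 0],
)

```text
time_s: 10.05
position: [521.5, 152.8, 176.2]
ee_rot: [[0.112, 0.994, -0.003], [0.994, -0.112, -0.0], [-0.001, -0.003, -1.0]]
contact_force: [-0.2, -0.8, -1.5]
gripper_width: 57.8
finger_force: 32.6
```

```bash
cat > e.py <<'E'
from h import *
np.set_printoptions(precision=1,suppress=True)
o=env.get_obs(); print(o["position"],np.round(o["ee_rot"],3)[:2,1])
T=cam("top");Sd=cam("side")
f={n:imaging.grab_frame(n) for n in("top","side","wrist")}
for n in f: cv2.imwrite(f"pics/{n}_e.png",f[n])
x=proj(Sd,[522,153,130]); y=proj(T,[522,153,130]); print(x,y); x=x.astype(int);y=y.astype(int)
c=lambda im,p,r,s: cv2.resize(im[max(0,p[1]-r):p[1]+r,p[0]-r:p[0]+r],(s,s),interpolation=cv2.INTER_CUBIC)
cv2.imwrite("pics/e.png",np.hstack([c(f["side"],x,45,390),c(f["top"],y,60,390)]))
E
python3 e.py
```

```text
[521.5 152.8 176.2] [ 1.  -0.1]
[324.6 172.2] [288.2 197.8]
```

View pics/e.png

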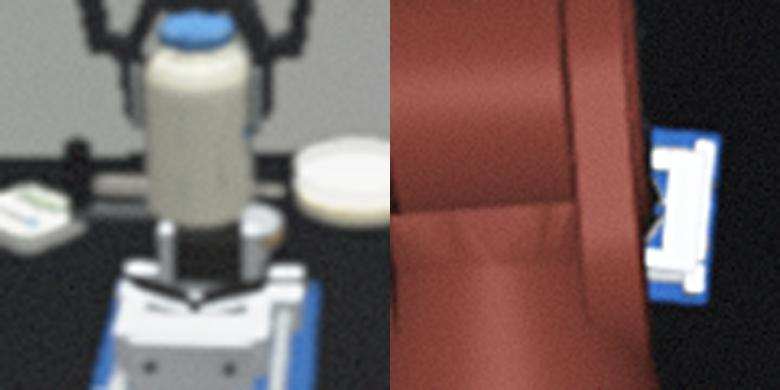

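The side view shows the bottle hanging upright and centred over the V: its axis is at crop column 198 and the V's notch at 195. I'll lower it.

Emit:
drive_tool(
  moves=[0, 0.8, 12, 0, 0, 0, 15, 0, 0, 0, 15, 0, 0, 0, 12, 0, 0, 0, 10, 0, 0, 0, 6, 0, 0, 0, 4, 0, 0, 0, 2, 0, 0, 0, 1, 0, 0, 0, 0, 0],
)

```text
time_s: 11.45
position: [523.5, 153.0, 101.4]
ee_rot: [[0.113, 0.994, 0.0], [0.994, -0.113, -0.0], [-0.0, 0.0, -1.0]]
contact_force: [0.3, -0.5, -1.0]
gripper_width: 58.2
finger_force: 32.6
```

Emit:
drive_tool(
  moves=[0, -0.5, 1, 0, 0, 0, 1, 0, 0, 0, 1, 0, 0, 0, 0.5, 0, 0, 0, 0, 0, 0, 0, 0, 0, 0, 0, 0, 0, 0, 0, 0, 0, 0, 0, 0, 0, 0, 0, 0, 0],
)

```text
time_s: 12.7
position: [522.8, 153.0, 97.8]
ee_rot: [[0.113, 0.994, 0.0], [0.994, -0.113, -0.0], [-0.0, 0.0, -1.0]]
contact_force: [-1.4, 0.9, 1.3]
gripper_width: 57.7
finger_force: 32.8
```

Emit:
drive_tool(
  moves=[0, 0, 0.5, 0, 0, 0, 0, 0, 0, 0, 0, 0, 0, 0, 0, 0, 0, 0, 0, 0, 0, 0, 0, 0, 0, 0, 0, 0, 0, 0, 0, 0, 0, 0, 0, 0, 0, 0, 0, 0],
)

```text
time_s: 13.95
position: [522.9, 153.0, 97.8]
ee_rot: [[0.113, 0.994, 0.0], [0.994, -0.113, -0.0], [-0.0, 0.0, -1.0]]
contact_force: [-3.2, -0.8, 6.1]
gripper_width: 58.0
finger_force: 33.2
```

Emit:
drive_tool(
  moves=[0, 0, 0, 0, 0, 0, 0, 0, 0, 0, 0, 0, 0, 0, 0, 0, 0, 0, 0, 0, 0, 0, 0, 0, 0, 0, 0, 0, 0, 0, 0, 0, 0, 0, 0, 0, 0, 0, 0, 0],
  gripper=-1,
)

```text
time_s: 15.2
position: [522.8, 153.0, 97.2]
ee_rot: [[0.113, 0.994, -0.0], [0.994, -0.113, -0.0], [-0.0, -0.0, -1.0]]
contact_force: [0.0, 0.3, -0.8]
gripper_width: 85.0
finger_force: 0.0
```

Emit:
drive_tool(
  moves=[0, 0, -10, 0, 0, 0, -20, 0, 0, 0, -25, 0, 0, 0, -25, 0, 0, 0, -25, 0, 0, 0, -20, 0, -20, 0, 0, 0, -20, 0, 0, 0, 0, 0, 0, 0, 0, 0, 0, 0],
)

```text
time_s: 16.45
position: [518.6, 113.6, 223.2]
ee_rot: [[0.113, 0.994, 0.001], [0.994, -0.113, 0.0], [0.0, 0.001, -1.0]]
contact_force: [0.4, 0.8, 0.1]
gripper_width: 85.3
finger_force: 0.0
```

```bash
python3 e.py; python3 c.py w4 44 bottle_blue pedestal handle
python3 - <<'E'
from h import *
c=cv2.imread("pics/e.png"); w=cv2.imread("pics/w4.png"); cv2.imwrite("pics/e2.png",np.hstack([c[:,:390],cv2.resize(w,(400,250))[:] if 0 else cv2.copyMakeBorder(cv2.resize(w,(400,250)),0,140,0,0,cv2.BORDER_CONSTANT)]))
E
```

```text
[518.6 113.6 223.2] [ 1.  -0.1]
[324.6 172.2] [288.2 197.8]
16.6 [518.4 113.8 222.5]
bottle_blue 0.65 [323.6 144.9] [523.  151.3  44. ]
handle 0.88 [209.5  26.7] [431.3 269.3  44. ]
handle 0.7 [394.  349.2] [ 580.7 -102.9   44. ]
blue [258  15  29  12 301] [272.6  20.1] [497.4 249.2 112. ]
blue [ 369   15   22  206 2082] [379.6 115.8] [568.9 175.  112. ]
blue [ 259   45   19  176 1672] [268.1 136.3] [481.3 169.3 112. ]
blue [ 284   98   81   44 1469] [323.5 113.5] [526.2 181.5 112. ]
blue [ 294  128   60   61 2879] [323.8 158.3] [522.6 147.2 112. ]
```

View pics/e2.png

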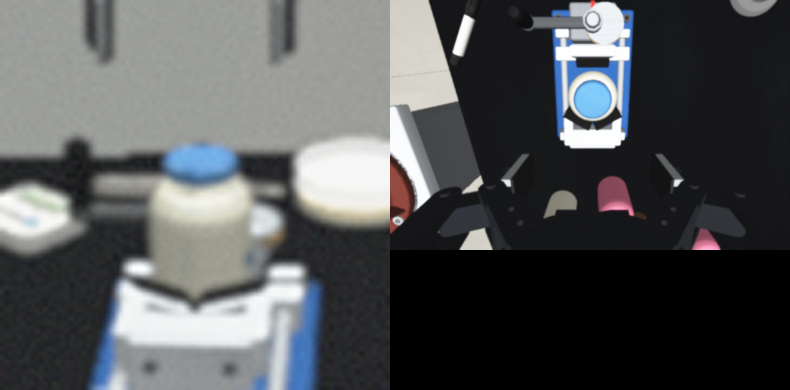

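The bottle stands upright on the pedestal between the jaws. The handle shows at (209,27) in the wrist picture and the lever is still at rest.

Run:
```python
from h import *
np.set_printoptions(precision=1,suppress=True)
o=env.get_obs(); W=cam("wrist",o); T=cam("top")
print("handle w",at_z(W,(209.5,26.7),104),"knob w",at_z(W,(208,26),120),"T",at_z(T,(246,232),120),at_z(T,(244.7,233),104))
print("tri",tri([ray(W,(209.5,26.7)),ray(T,(244.7,233))]), "pivot w",at_z(W,(325,30),104))
u=np.array([.113,.994]);v=np.array([.994,-.113]);p=np.array([522.5,152.7])
print("model piv",p+92*u,"handle",p+92*u-85*v,"peak",p+177*u)
for a in (0,.4,.8,1.2,1.571): print(a,p+92*u-85*np.cos(a)*v+85*np.sin(a)*u)
```

```text
handle w [449.4 252.  104. ] knob w [453.3 248.  120. ] T [448.4 249.8 120. ] [446.1 255.4 104. ]
tri (array([445.7, 256.7,  90.8]), [1.0, 1.0]) pivot w [533.9 240.3 104. ]
model piv [532.9 244.1] handle [448.4 253.8] peak [542.5 328.6]
0 [448.4 253.8]
0.4 [458.8 285.9]
0.8 [480.9 311.4]
1.2 [511.2 326.4]
1.571 [542.5 328.6]
```

Emit:
drive_tool(
  moves=[0, 0, 0, -0.175, 0, 0, 0, -0.175, 0, 0, 0, -0.175, 0, 0, 0, -0.175, 0, 0, 0, -0.175, 0, 0, 0, -0.175, 0, 0, 0, -0.175, 0, 0, 0, -0.175, 0, 0, 0, -0.171, 0, 0, 0, 0],
  gripper=-0.3,
)

```text
time_s: 18.05
position: [518.3, 113.4, 222.2]
ee_rot: [[-0.994, 0.114, -0.0], [0.114, 0.994, -0.0], [0.0, -0.0, -1.0]]
contact_force: [-0.7, 0.7, 0.2]
gripper_width: 55.7
finger_force: 0.0
```

Emit:
drive_tool(
  moves=[20, 30, 0, 0, 25, 40, 0, 0, 25, 40, 0, 0, 15.4, 20.8, 0, 0, 0, 0, 20, 0, 0, 0, 25, 0, 0, 0, 25, 0, 0, 0, 0, 0, 0, 0, 0, 0, 0, 0, 0, 0],
)

```text
time_s: 19.3
position: [448.9, 253.0, 153.6]
ee_rot: [[-0.994, 0.114, 0.002], [0.114, 0.994, 0.0], [-0.002, 0.001, -1.0]]
contact_force: [0.3, 0.7, -0.1]
gripper_width: 55.5
finger_force: 0.0
```

```bash
python3 c.py w5 104 handle
python3 - <<'E'
from h import *
w=cv2.imread("pics/w5.png"); o=env.get_obs(); W=cam("wrist",o)
for p in ([448.4,253.4,127],[448.4,253.4,104]): q=tuple(int(v) for v in proj(W,p)); print(q); cv2.circle(w,q,3,(0,0,255),1)
cv2.imwrite("pics/w5b.png",w)
E
```

```text
19.3 [448.9 253.  153.6]
handle 0.83 [321.1 225. ] [449.7 252.1 104. ]
handle 0.54 [330.6  49.2] [348.9 269.  104. ]
blue [ 127  208  182   24 3831] [218.2 218.7] [435.6 191.2 112. ]
blue [331 208  27  44 775] [345.8 227.8] [450.3 267.2 112. ]
blue [ 152  243   96   45 1498] [192.5 254.6] [457.1 170.4 112. ]
blue [295 242  14  60 312] [298.4 265.3] [472.  235.1 112. ]
blue [ 147  363   51   37 1044] [174.  384.4] [554.6 134.6 112. ]
(323, 237)
(323, 223)
```

View pics/w5b.png

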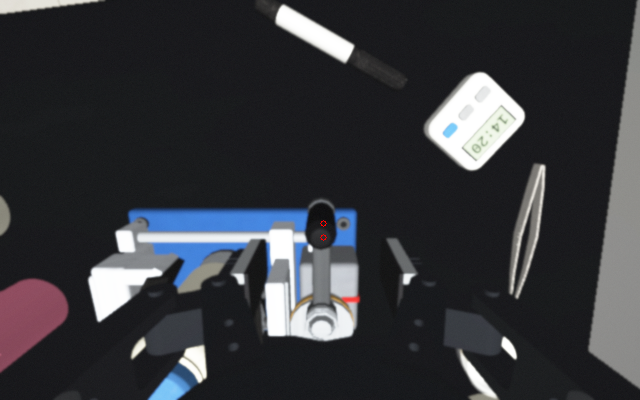

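The handle is at (322,225), centred between the fingers, and the red mark is at (350,299). I'll descend and grip it.

Emit:
drive_tool(
  moves=[1, 0, 0, 0, 1, 0, 0, 0, 0, 0, 8, 0, 0, 0, 12, 0, 0, 0, 12, 0, 0, 0, 10, 0, 0, 0, 8, 0, 0, 0, 4, 0, 0, 0, 0, 0, 0, 0, 0, 0],
  gripper=0,
)

```text
time_s: 20.65
position: [446.5, 253.1, 98.6]
ee_rot: [[-0.994, 0.113, 0.001], [0.113, 0.994, 0.0], [-0.001, 0.0, -1.0]]
contact_force: [0.6, -0.3, 0.1]
gripper_width: 43.1
finger_force: 0.0
```

Emit:
drive_tool(
  moves=[0, 0, 0, 0, 0, 0, 0, 0, 0, 0, 0, 0, 0, 0, 0, 0, 0, 0, 0, 0, 0, 0, 0, 0, 0, 0, 0, 0, 0, 0, 0, 0, 0, 0, 0, 0, 0, 0, 0, 0],
  gripper=1,
  newtons=40,
)

```text
time_s: 21.9
position: [446.4, 253.0, 98.7]
ee_rot: [[-0.994, 0.113, 0.0], [0.113, 0.994, -0.0], [-0.001, -0.0, -1.0]]
contact_force: [-1.7, -0.6, 5.7]
gripper_width: 17.8
finger_force: 39.3
```

Emit:
drive_tool(
  moves=[-0.26, 6.67, 0, 0.0785, -0.26, 6.67, 0, 0.0785, -0.26, 6.67, 0, 0.0785, -0.26, 6.67, 0, 0.0785, -0.26, 6.67, 0, 0.0785, -0.26, 6.67, 0, 0.0785, -0.26, 6.67, 0, 0.0785, -0.26, 6.67, 0, 0.0785, -0.26, 6.67, 0, 0.0785, -0.26, 6.67, 0, 0.0785],
)

```text
time_s: 23.15
position: [478.5, 310.3, 98.7]
ee_rot: [[-0.622, 0.783, 0.002], [0.783, 0.622, 0.0], [-0.001, 0.001, -1.0]]
contact_force: [2.2, -0.9, 4.0]
gripper_width: 17.8
finger_force: 39.2
```

Emit:
drive_tool(
  moves=[-0.26, 6.67, 0, 0.0785, -0.26, 6.67, 0, 0.0785, -0.26, 6.67, 0, 0.0785, -0.26, 6.67, 0, 0.0785, -0.26, 6.67, 0, 0.0785, -0.26, 6.67, 0, 0.0785, -0.26, 6.67, 0, 0.0785, -0.26, 6.67, 0, 0.0785, -0.26, 6.67, 0, 0.0785, -0.26, 6.67, 0, 0.0785],
)

```text
time_s: 24.4
position: [541.4, 329.2, 98.8]
ee_rot: [[0.113, 0.994, 0.002], [0.994, -0.113, 0.002], [0.002, 0.002, -1.0]]
contact_force: [4.1, 4.3, 2.1]
gripper_width: 17.7
finger_force: 39.0
```

Emit:
drive_tool(
  moves=[0, 0, 0, 0, 0, 0, 0, 0, 0, 0, 0, 0, 0, 0, 0, 0, 0, 0, 0, 0, 0, 0, 0, 0, 0, 0, 0, 0, 0, 0, 0, 0, 0, 0, 0, 0, 0, 0, 0, 0],
)

```text
time_s: 25.65
position: [540.3, 329.0, 98.8]
ee_rot: [[0.11, 0.994, 0.001], [0.994, -0.11, 0.002], [0.002, 0.001, -1.0]]
contact_force: [0.1, 5.1, 4.3]
gripper_width: 18.0
finger_force: 39.4
```

```bash
cat > g.py <<'E'
from h import *
np.set_printoptions(precision=1,suppress=True)
f={n:imaging.grab_frame(n) for n in("side","wrist")}; o=env.get_obs(); print(o["time_s"],o["position"],o["contact_force"])
W=cam("wrist",o)
for th in("handle","pivot","bottle_blue","pedestal"):
    for r in imaging.landmark_of(th,"wrist")[:2]:
        p=np.array(r["position"])*S; print(th,round(r["score"],2),p,at_z(W,p,44 if th=="bottle_blue" else 104))
s=cv2.resize(f["side"][130:240,260:370],(380,380),interpolation=cv2.INTER_CUBIC)
w=cv2.copyMakeBorder(cv2.resize(f["wrist"],(416,260)),0,120,0,0,cv2.BORDER_CONSTANT)
cv2.imwrite("pics/g.png",np.hstack([s,w]))
E
python3 g.py
```

```text
25.75 [540.3 329.   98.8] [0.3 5.8 4.4]
handle 0.57 [323.9 268.3] [540.4 327.5 104. ]
pedestal 0.48 [ 80.8 290.3] [424.7 328.7 104. ]
```

View pics/g.png

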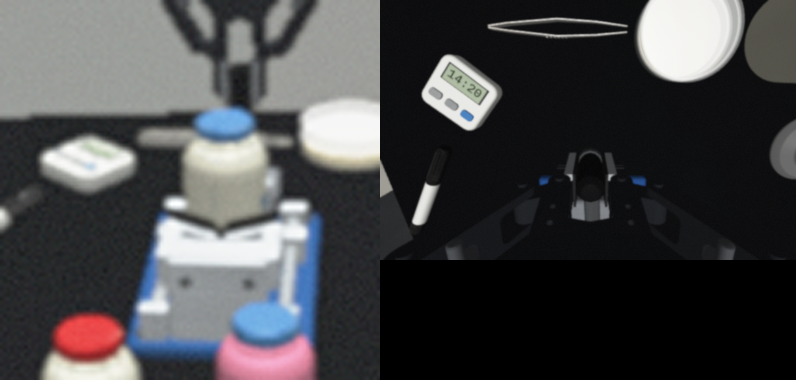

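The bottle is upright in the V, and the fingers hold the handle at (590,175) in the picture. The TCP is about 2 mm short of the computed peak, so I'll nudge it and settle.

Emit:
drive_tool(
  moves=[0, 1.5, 0, 0, 0, 0, 0, 0, 0, 0, 0, 0, 0, 0, 0, 0, 0, 0, 0, 0, 0, 0, 0, 0, 0, 0, 0, 0, 0, 0, 0, 0, 0, 0, 0, 0, 0, 0, 0, 0],
)

```text
time_s: 27.2
position: [541.3, 328.9, 98.8]
ee_rot: [[0.11, 0.994, -0.0], [0.994, -0.11, 0.002], [0.002, -0.0, -1.0]]
contact_force: [-2.5, 5.8, 5.8]
gripper_width: 17.6
finger_force: 39.5
```

```bash
python3 -c "
from station import env
o=env.get_obs(); print(o['time_s'],o['position'],o['contact_force'],o['finger_force'],o['gripper_width'])
print(env.hand_in())"
```

```text
27.2 [541.29619795 328.88759375  98.7591151 ] [-2.49611189  5.77610075  5.8242371 ] 39.543717027409 17.555584432288743
the job is handed in; nothing more can be done
None
```

I handed the job in at 27.2 s: the blue-capped white bottle stands upright on the pedestal between the jaws, and the gripper is still holding the lever about 1 mm from the computed peak. The hand-in gave no verdict, and I could not measure the pad force on the bottle directly.

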